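Hang the brush pail on the sprung hook

ROBOT

A 6-joint arm with a two-finger parallel gripper is mounted at the origin on the work surface. World frame = base frame: x ahead of the robot, y to its left, z up, the work surface at z = 0. Lengths are in m, angles in rad, forces in N, time in s.
With the tool pointing down it reaches from about 0.325 to 0.925 m from the base axis. Payload 3.1 kg.
Tool frame: the origin (TCP) lies on the mounting face of the last link; the fingertips stand 173 mm ahead of it and the grasp point (between the pads) lies 155 mm ahead of it (bot.hold_point_z is the distance from the TCP to the grasp point, in m); z points along the fingers, y is the direction in which the jaws open and shut (so a half turn about z gives the same grasp; the last joint's range is limited). The gripper opens to 85 mm and grips with 20 to 120 N. Pads are 22 mm wide; open, the fingers measure 114 mm over their backs; the gripper's body (76 mm by 85 mm) begins 54 mm behind the grasp point. The pads swing forward as they close: fully open they stand 13 mm farther back than shut.
Start: joints at [1.193, 0.217, 1.613, -0, 1.311, -0.112], TCP at [0.164, 0.603, 0.405] pointing down, gripper open.
Joint ranges: [-2.75, 2.75], [-0.78, 2.1], [0.31, 2.55], [-1.13, 4.27], [0.13, 2.63], [-2.58, 2.58]. Speed limits (rad/s): [2.79, 2.79, 3.14, 3.14, 3.14, 3.14].

INTERFACE

Orientations are given as a unit quaternion [x, y, z, w].
In Python, from workcell import bot, imaging gives the robot as it stands. Calls block until the motion is done:
- bot.reach(position, orientation): joint-space move of the TCP to a pose.
- bot.move_linear(position, feed=0.15, frame=None, until_force=None): straight line of the TCP; frame=None keeps the orientation; feed is the mean speed in m/s. With until_force (N) it stops when the force on the tool has changed by that much, and returns True; else False.
- bot.movej(angles): joint-space move.
- bot.grip(opening, f_grip=None): finger opening in m; f_grip is the grip in N (None keeps the last); returns when the fingers have stopped.
- bot.dwell(seconds).
- bot.solve_ik(position, orientation): joint angles nearest the present ones, or None.
- bot.observe(): the state.
- imaging.capture(name): name is "scene" or "top" or "wrist"; returns a dict with "frame" (400x640x3 uint8, red, green, blue), "fovy" (degrees; the focal length in pixels is half the picture's height over the tangent of half this angle, whatever the lens; pixels are square), "cx", "cy" (the principal point, pixels), "extrinsics" (4x4, takes a point from world to camera coordinates). Camera axes: x right, y down, z forward; pixel columns grow to the right and rows downward; lengths in m; the calibration is good to about 2 mm. The wrist camera is an equidistant fisheye: a pixel r from the principal point sees the ray r / f radians off the axis. A picture is of the moment at which its call begins. There is no depth.
A pose or a line that the arm cannot do raises bot.MotionError and nothing moves.
- bot.job_done(): hands the job in, once; it reports no verdict.
The state is a dict: "clock": time; "qpos": joint angles; "joint_velocities": joint speeds; "joint_efforts": joint torques, N m; "ee_pos": TCP position; "orientation": TCP orientation; "ft_force": force on the tool from outside, world axes, zero at the start; "ft_torque": the same for the moment, N m; "width": finger opening in m.
Only numpy, scipy, OpenCV 4.12 (cv2) and the standard library are available. Lean on these libraries where they do the work, as an engineer would, in place of code of your own. Each camera call takes 0.05 s, during which the arm holds its last target. There are 200 camera calls.

TASK

Hang the tall narrow brush pail by the wooden bar of its handle in the dip of the hook on the wooden stand. While still gripping it, tug the pail down gently so that the hook gives by about 2 cm, to be sure that it is held; then ease off, let go and leave the pail hanging still. Leave the wide pail where it stands.

Things in the scene. Friction and masses are not known exactly. Their poses are not given: they have to be found in the camera images.
- tall_pail_grip (a point): Tall narrow steel pail, 200 g, rim 66 wide, 85 high; stiff handle: two upright straps (12 wide, 4 thick, 48 over their outer faces, straight for 40 mm below the bar) and on top a round 12 mm wooden bar along y. Point: mid-way between the straps (grip their outer faces here), 130 above the bottom, 20 below the bar's centre; z up, y strap to strap. Half-turn symmetric.
- wide_pail_grip (a point): Wide low steel pail, to be left alone: rim 96 mm wide, 50 mm high, with the same kind of handle along its y, 115 mm high to the bar's centre. Point: mid-way between the handle's straps, 95 mm above the bottom, 20 mm below the bar's centre; z up.
- hook_seat (a point): Steel hook on a wooden post, arm 8 mm thick. Point: arm's centre line in the middle of its dip (flat for 18 mm), 205 mm above the table, 77 mm from the post (its top 35 mm above the point). -x to the tip, 23 mm out, its top 22 mm up; +x to the post, the arm there 14 mm higher; z up. A bar hung in the dip lies along y, its centre 10 mm above the point.
- hook (a joint): How far the hook has sunk down the post on its spring, in m: 0 at rest at the top, straight down to 0.05 at most. It gives from 1.5 N on, then 1 mm for each 0.3 N (20 mm at 7.5 N); the pail's weight alone sinks it less than 4 mm. It springs back.
There are look-alikes about, which are no part of the job. What is shaped like the part that bears hook_seat but pink is not meant.

How it is judged:
By the outcome, as a careful person would: the job done as asked, in the order asked, and still so for the second after the job is handed in, with the robot touching nothing.
It also fails if it takes over 45 s, if anything falls off the work surface, if the arm or the gripper's body presses on something with over 40 N, if the wrist force passes 120 N, or if a joint passes its speed limit or range.

## Working session

There is one attempt and no reset: what is moved stays moved. The work goes in short steps, each a Python script; the robot and the scene stay as the last script left them, time stands still between calls to the robot, and variables do not carry over. Pictures are saved under pics/ and viewed, about 8 in all and at most 12, crops included, and the job is handed in when it is done.

```bash
mkdir -p pics; ls; cat > h.py <<'E'
import numpy as np, cv2, pickle
from workcell import bot, imaging
def cap(n,tag):
    c=imaging.capture(n); cv2.imwrite(f'pics/{tag}.png',cv2.cvtColor(c['frame'],cv2.COLOR_RGB2BGR))
    pickle.dump(c,open(f'pics/{tag}.pkl','wb')); return c
def load(tag): return pickle.load(open(f'pics/{tag}.pkl','rb'))
def ray(c,u,v,fish=False):
    f=200/np.tan(np.radians(c['fovy'])/2); a,b=u-c['cx'],v-c['cy']
    if fish:
        r=np.hypot(a,b)+1e-9; t=r/f; d=np.array([a/r*np.sin(t),b/r*np.sin(t),np.cos(t)])
    else: d=np.array([a/f,b/f,1.])
    E=np.array(c['extrinsics']); R=E[:3,:3]; o=-R.T@E[:3,3]; d=R.T@d; return o,d/np.linalg.norm(d)
def atz(c,u,v,z,fish=False):
    o,d=ray(c,u,v,fish); return o+d*(z-o[2])/d[2]
def tri(*rs):
    A=np.zeros((3,3));b=np.zeros(3)
    for o,d in rs: P=np.eye(3)-np.outer(d,d); A+=P;b+=P@o
    x=np.linalg.solve(A,b); return x,[np.linalg.norm(np.cross(x-o,d)) for o,d in rs]
def proj(c,p,fish=False):
    E=np.array(c['extrinsics']); q=E[:3,:3]@p+E[:3,3]; f=200/np.tan(np.radians(c['fovy'])/2)
    if fish:
        r=np.hypot(q[0],q[1]); t=np.arctan2(r,q[2]); return c['cx']+f*t*q[0]/r, c['cy']+f*t*q[1]/r
    return c['cx']+f*q[0]/q[2], c['cy']+f*q[1]/q[2]
E
python3 - <<'E'
from h import *
for n in('scene','top','wrist'):
    c=cap(n,n); o,d=ray(c,c['cx'],c['cy']); print(n,c['fovy'],o.round(3),d.round(3))
print(bot.observe())
E
```

```text
pics
scene 55.2491145866722 [ 0.879 -0.502  0.941] [-0.25   0.502 -0.828]
top 50.65272941871401 [0.485 0.011 0.944] [ 0.168 -0.008 -0.986]
wrist 65.70646984690485 [0.095 0.621 0.373] [ 0.269 -0.076 -0.96 ]
{'clock': 0.15, 'qpos': array([ 1.19277731e+00,  2.17596788e-01,  1.61458408e+00,  5.72665056e-06,
        1.31134477e+00, -1.12192841e-01]), 'joint_velocities': array([ 1.88085680e-03, -3.99794260e-03, -5.98855815e-03,  9.20898804e-06,
       -1.01674799e-04,  1.88399198e-03]), 'joint_efforts': array([ 3.46699908e-04, -3.97461319e+01, -3.04412627e+01,  6.08534219e-05,
        5.97749706e-03, -6.24551344e-07]), 'ee_pos': array([0.16404999, 0.60276456, 0.40364839]), 'orientation': array([ 1.32522766e-01,  9.91179490e-01, -9.36935507e-04, -2.37212598e-04]), 'ft_force': array([0.11248528, 0.15811724, 0.33657472]), 'ft_torque': array([-0.01665082,  0.02539343,  0.04932857]), 'width': 0.08546149479306148}
```

View pics/scene.png

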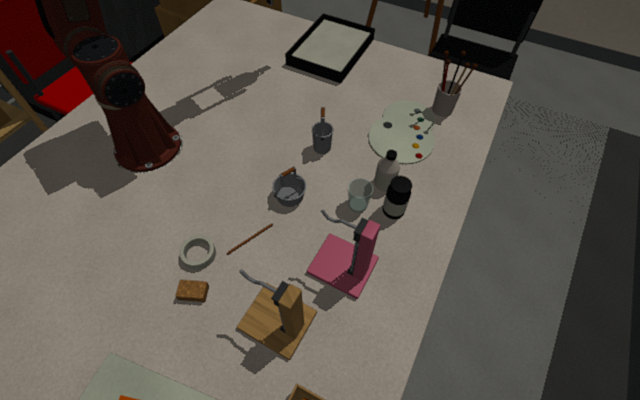

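View pics/top.png

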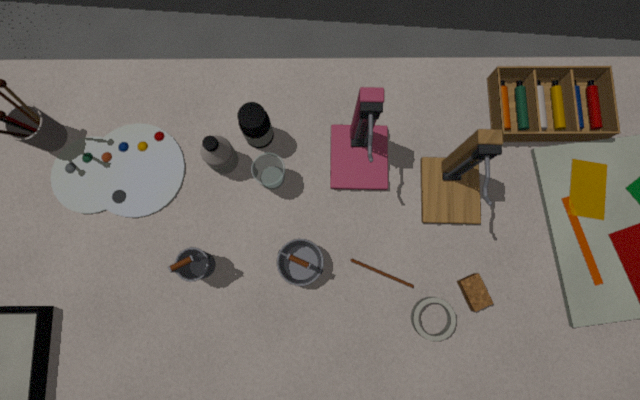

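The scene view shows the tall pail at (322,135) and the wooden stand at (280,310). In the top view they are at (192,263) and (470,175), with the wide pail at (300,262) and the pink stand as the decoy. I'll zoom in on the two I need.

```bash
python3 - <<'E'
import cv2,numpy as np
s=cv2.imread('pics/scene.png');t=cv2.imread('pics/top.png')
def z(i,u,v,w,h,k): return cv2.convertScaleAbs(cv2.resize(i[v:v+h,u:u+w],None,fx=k,fy=k,interpolation=cv2.INTER_CUBIC),alpha=1.6)
a=np.hstack([z(s,290,95,66,66,6),z(t,155,230,66,66,6)])
b=np.hstack([z(s,230,260,99,33*3,4),z(t,420,125,99,99,4)])
m=min(a.shape[1],b.shape[1]);cv2.imwrite('pics/m1.png',cv2.resize(np.vstack([a[:,:m][:200*2],b[:,:m]]),None,fx=.75,fy=.75) if 0 else np.vstack([a[60:264,:m],b[:,:m]]))
print(a.shape,b.shape)
E
```

```text
(396, 792, 3) (396, 792, 3)
```

View pics/m1.png

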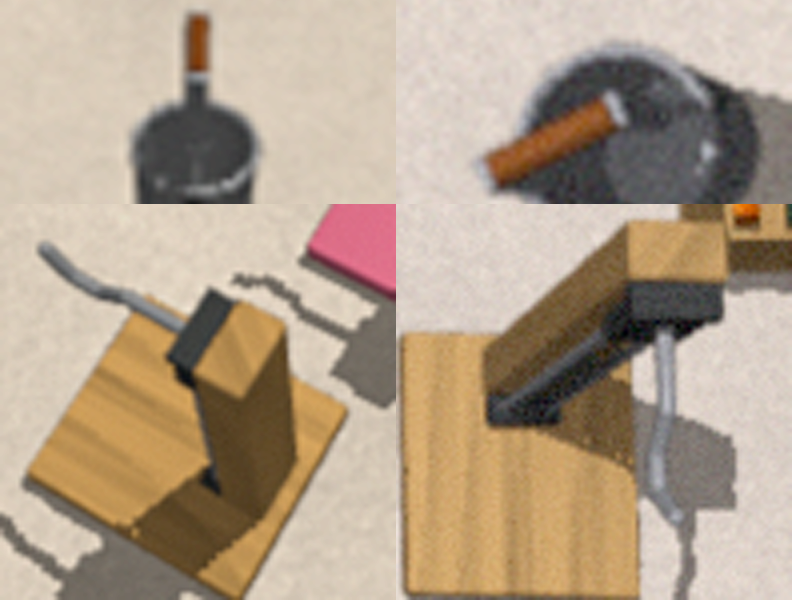

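```bash
python3 - <<'E'
from h import *
s=load('scene');t=load('top')
S1=lambda x,y:(x/6+290,(y+60)/6+95); T1=lambda x,y:((x-396)/6+155,(y+60)/6+230)
S2=lambda x,y:(x/4+230,(y-204)/4+260); T2=lambda x,y:((x-396)/4+420,(y-204)/4+125)
for n,a,b in [('barL',S1(199,18),T1(488,172)),('barR',S1(198,75),T1(616,106))]:
  print(n,tri(ray(s,*a),ray(t,*b)),atz(s,*a,.153),atz(t,*b,.153))
print('tip',tri(ray(s,*S2(43,247)),ray(t,*T2(677,520))))
print('tip z.223',atz(s,*S2(43,247),.223),atz(t,*T2(677,520),.223))
print('top posttop',[atz(t,*T2(*p),.24).round(3) for p in[(628,222),(726,222),(722,281),(633,281)]])
print('scene posttop',[atz(s,*S2(*p),.24).round(3) for p in[(236,300),(285,325),(252,384),(197,363)]])
print('base top view',[atz(t,*T2(*p),.012).round(3) for p in[(403,333),(404,595),(637,597)]])
print('base scene',[atz(s,*S2(*p),.012).round(3) for p in[(345,410),(240,596),(28,475)]])
print('dip top',[atz(t,*T2(*p),.207).round(3) for p in[(668,400),(662,440),(660,475)]], 'scene',[atz(s,*S2(*p),.207).round(3) for p in[(75,280),(90,290),(110,297)]])
print('orig tall bottom')
print('wide',atz(t,300,262,.118),[atz(t,*p,.118).round(3) for p in[(280,252),(322,272)]])
E
```

```text
barL (array([0.49449876, 0.28091498, 0.14977493]), [np.float64(0.0004922341606397254), np.float64(0.0004922341606396889)]) [0.49639737 0.27811692 0.153     ] [0.4940778  0.27949328 0.153     ]
barR (array([0.51413389, 0.24121155, 0.15355023]), [np.float64(0.0004613068729121981), np.float64(0.0004613068729121075)]) [0.51419496 0.24209332 0.153     ] [0.51379165 0.24107005 0.153     ]
tip (array([ 0.59849679, -0.29156932,  0.22278817]), [np.float64(0.00023976894301044524), np.float64(0.00023976894301037908)])
tip z.223 [ 0.59878025 -0.29149577  0.223     ] [ 0.59827982 -0.29163819  0.223     ]
top posttop [array([ 0.727, -0.273,  0.24 ]), array([ 0.727, -0.316,  0.24 ]), array([ 0.7  , -0.312,  0.24 ]), array([ 0.701, -0.274,  0.24 ])]
scene posttop [array([ 0.703, -0.277,  0.24 ]), array([ 0.73 , -0.277,  0.24 ]), array([ 0.73 , -0.309,  0.24 ]), array([ 0.703, -0.312,  0.24 ])]
base top view [array([ 0.741, -0.232,  0.012]), array([ 0.591, -0.225,  0.012]), array([ 0.588, -0.355,  0.012])]
base scene [array([ 0.741, -0.234,  0.012]), array([ 0.737, -0.357,  0.012]), array([ 0.591, -0.356,  0.012])]
dip top [array([ 0.655, -0.299,  0.207]), array([ 0.637, -0.294,  0.207]), array([ 0.621, -0.292,  0.207])] scene [array([ 0.617, -0.294,  0.207]), array([ 0.627, -0.295,  0.207]), array([ 0.638, -0.294,  0.207])]
orig tall bottom
wide [0.50468121 0.04190469 0.118     ] [array([0.524, 0.081, 0.118]), array([ 0.485, -0.   ,  0.118])]
```

```bash
cat >> h.py <<'E'
from scipy.spatial.transform import Rotation as Rn
def Q(deg):
    a=np.radians(deg); y=np.array([np.cos(a),np.sin(a),0]); z=np.array([0,0,-1.]); return Rn.from_matrix(np.column_stack([np.cross(y,z),y,z])).as_quat()
def st(): 
    o=bot.observe(); print('t%.2f'%o['clock'],'p',np.round(o['ee_pos'],4),'F',np.round(o['ft_force'],2),'w',round(o['width'],4)); return o
E
python3 - <<'E'
from h import *
print(Rn.from_quat(bot.observe()['orientation']).as_matrix().round(2))
for d in(-63.5,116.5): print(d,bot.solve_ik([.504,.261,.37],Q(d)))
for d in(-92,88): print(d,bot.solve_ik([.56,-.292,.38],Q(d)))
bot.reach([.504,.261,.37],Q(-63.5) if abs(bot.solve_ik([.504,.261,.37],Q(-63.5))[5])<1.5 else Q(116.5))
st(); c=cap('wrist','w1'); print(proj(c,np.array([.4945,.280,.15]),True),proj(c,np.array([.514,.2415,.15]),True))
E
```

```text
[[-0.96  0.26 -0.  ]
 [ 0.26  0.96 -0.  ]
 [ 0.   -0.   -1.  ]]
-63.5 [ 3.54183671e-01  1.28050906e-01  1.78315705e+00 -4.44089210e-16
  1.23038470e+00  1.46246775e+00]
116.5 [ 3.54183671e-01  1.28050906e-01  1.78315705e+00 -4.44089210e-16
  1.23038470e+00 -1.67912491e+00]
-92 [-5.91708559e-01  2.51352395e-01  1.61953903e+00 -4.44089210e-16
  1.27070122e+00  1.01399435e+00]
88 [-5.91708559e-01  2.51352395e-01  1.61953903e+00 -4.44089210e-16
  1.27070122e+00 -2.12759830e+00]
t1.91 p [0.5038 0.2616 0.3701] F [-0.28 -1.48  0.26] w 0.0852
(np.float64(286.36395446387206), np.float64(222.37989163666765)) (np.float64(352.3410291894603), np.float64(222.14479891133513))
```

View pics/w1.png

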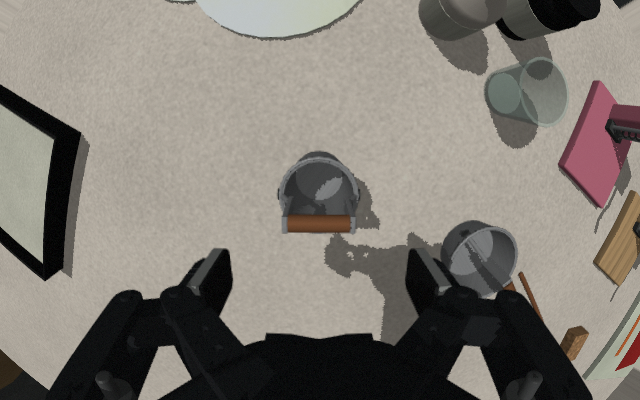

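The bar runs from (283,224) to (355,224). I predicted (286,222) to (352,222), so it's level and well centred. Next I descend, grip and carry.

```bash
python3 - <<'E'
from h import *
bot.move_linear([.504,.2612,.286],feed=.12); st()
bot.grip(.03,f_grip=60); st()
bot.move_linear([.504,.261,.45],feed=.15); st()
bot.move_linear([.50,-.20,.45],feed=.25)
bot.reach([.535,-.2925,.395],Q(-92)); bot.dwell(.3); st()
for n in('scene','top'): cap(n,n+'2')
s=load('scene2');t=load('top2')
p=np.array([.535,-.2925,.395-.155+.02]);print(proj(s,p),proj(t,p))
z=lambda i,u,v:cv2.convertScaleAbs(cv2.resize(cv2.imread(i)[v:v+100,u:u+100],None,fx=4,fy=4,interpolation=cv2.INTER_CUBIC),alpha=1.6)
cv2.imwrite('pics/m2.png',np.hstack([z('pics/scene2.png',200,240),z('pics/top2.png',420,140)]))
E
```

```text
t2.81 p [0.5044 0.2614 0.2867] F [-0.11 -0.09  1.  ] w 0.0855
t3.25 p [0.5045 0.2615 0.2872] F [-0.28  1.81  3.69] w 0.0477
t4.49 p [0.5036 0.2608 0.4483] F [-0.06 -1.41 -2.56] w 0.0474
t7.31 p [ 0.5352 -0.2916  0.3963] F [ 0.95 -1.01 -1.9 ] w 0.0472
(np.float64(210.40264621110978), np.float64(249.62737954279177)) (np.float64(503.12381120033456), np.float64(238.9174527479062))
```

View pics/m2.png

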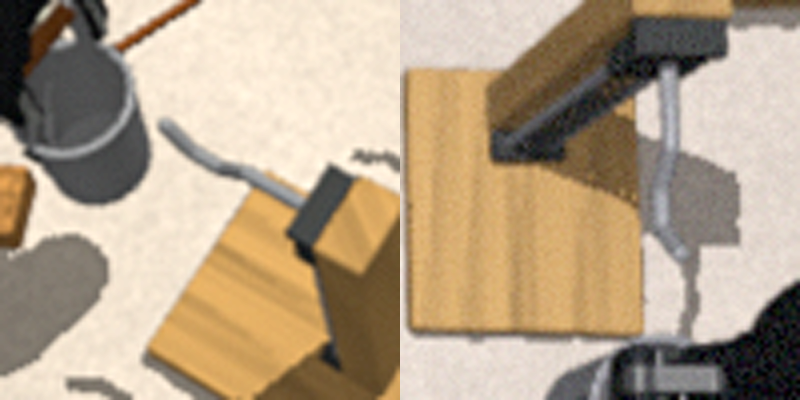

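Left crop: the pail is held clear of the hook tip at (165,125). Right crop: the gripper is in line with the arm. I'll move over the dip and lower until contact.

```bash
python3 - <<'E'
from h import *
print(bot.move_linear([.6225,-.2922,.392],feed=.06,until_force=6)); bot.dwell(.3); st()
bot.move_linear([.6225,-.2922,.360],feed=.05,until_force=6); bot.dwell(.4); st()
for z in np.arange(.357,.344,-.002):
    bot.move_linear([.6225,-.2922,z],feed=.02); bot.dwell(.15); o=st()
for n in('scene','top'): cap(n,n+'3')
z=lambda i,u,v:cv2.convertScaleAbs(cv2.resize(cv2.imread(i)[v:v+100,u:u+100],None,fx=4,fy=4,interpolation=cv2.INTER_CUBIC),alpha=1.6)
cv2.imwrite('pics/m3.png',np.hstack([z('pics/scene3.png',210,250),z('pics/top3.png',440,120)]))
E
```

```text
False
t9.32 p [ 0.6224 -0.2922  0.3921] F [-1.11  0.58 -0.4 ] w 0.0473
t10.51 p [ 0.6225 -0.2922  0.3603] F [-0.72 -0.31 -1.93] w 0.0473
t10.96 p [ 0.6225 -0.2922  0.357 ] F [-1.01 -0.21 -1.25] w 0.0474
t11.36 p [ 0.6225 -0.2922  0.355 ] F [-0.11 -0.24 -2.08] w 0.0477
t11.76 p [ 0.6225 -0.2922  0.353 ] F [ 0.18 -0.23 -1.33] w 0.0472
t12.16 p [ 0.6227 -0.2923  0.3515] F [ 0.43 -0.03 -0.53] w 0.0474
t12.56 p [ 0.6226 -0.2923  0.3492] F [ 0.27 -0.25 -0.05] w 0.0475
t12.96 p [ 0.6226 -0.2923  0.3472] F [ 1.74 -0.91  1.64] w 0.0474
t13.36 p [ 0.6226 -0.2922  0.3452] F [ 1.25 -0.35  1.58] w 0.0472
```

View pics/m3.png

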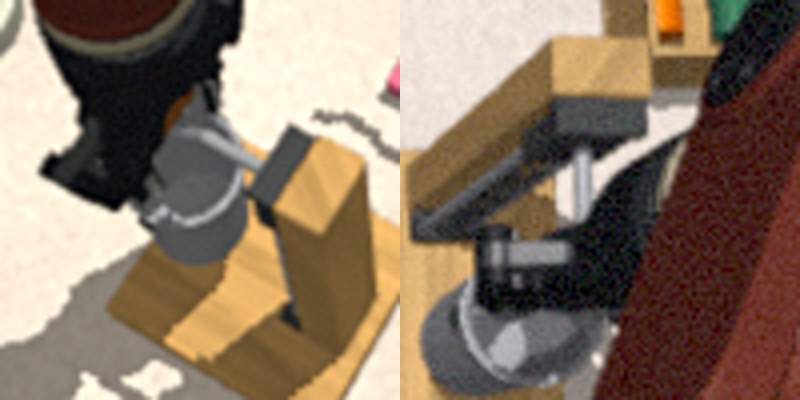

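The arm runs through the handle between the straps, and contact came near TCP z 0.352 as predicted. Now the tug.

```bash
python3 - <<'E'
from h import *
def avg(k=8):
    F=[]
    for _ in range(k): bot.dwell(.04); F.append(bot.observe()['ft_force'])
    return np.mean(F,0).round(2)
print('before',avg())
for z in(.338,.334,.3315): bot.move_linear([.6225,-.2922,z],feed=.02); bot.dwell(.2); st(); print(avg())
for n in('scene','top'): cap(n,n+'4')
z=lambda i,u,v:cv2.convertScaleAbs(cv2.resize(cv2.imread(i)[v:v+100,u:u+100],None,fx=4,fy=4,interpolation=cv2.INTER_CUBIC),alpha=1.6)
cv2.imwrite('pics/m4.png',np.hstack([z('pics/scene4.png',210,250),z('pics/top4.png',440,120)]))
E
```

```text
before [ 1.41 -0.66  1.86]
t14.49 p [ 0.6226 -0.2922  0.3383] F [2.5  0.25 4.63] w 0.0472
[ 1.64 -0.58  3.86]
t15.38 p [ 0.6226 -0.2922  0.3342] F [ 1.25 -1.64  5.8 ] w 0.0472
[ 1.82 -0.23  5.14]
t16.18 p [ 0.6226 -0.2922  0.3318] F [ 1.33 -0.11  6.36] w 0.0469
[ 1.83 -0.68  5.73]
```

View pics/m4.png

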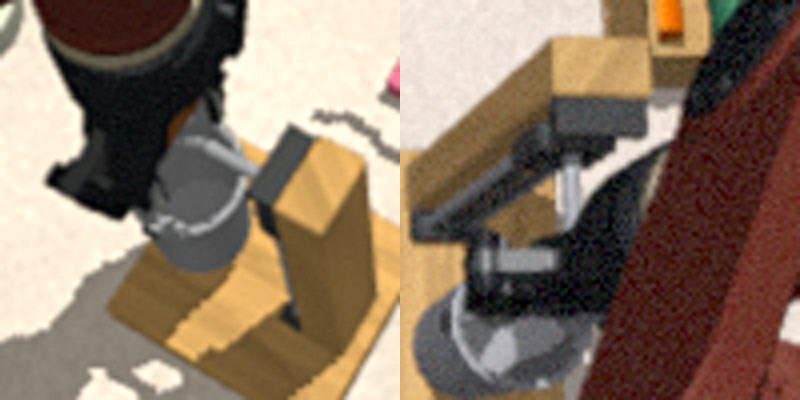

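Right crop: the sleeve at (570,150) has slid down. The force rose 0.29 N/mm, and the total is about 7.5 N, which means about 20 mm of give. The small +x force suggests the bar sits toward the tip slope, so I'll ease off, centre it a little and release.

```bash
python3 - <<'E'
from h import *
def avg(k=8):
    F=[]
    for _ in range(k): bot.dwell(.04); F.append(bot.observe()['ft_force'])
    return np.mean(F,0).round(2)
bot.move_linear([.6225,-.2922,.3485],feed=.02); bot.dwell(.2); print(avg())
bot.move_linear([.6245,-.2922,.3495],feed=.02); bot.dwell(.3); print(avg())
bot.grip(.052); bot.dwell(.5); st(); bot.grip(.075); bot.dwell(.8); st(); print(avg())
c=cap('wrist','w5')
E
```

```text
[0.13 0.19 0.79]
[-1.2   0.65  0.44]
t19.77 p [ 0.6245 -0.2922  0.3495] F [-0.1   0.49 -0.88] w 0.0518
t20.93 p [ 0.6245 -0.2922  0.3495] F [0.35 0.86 0.35] w 0.075
[0.02 0.07 0.14]
```

View pics/w5.png

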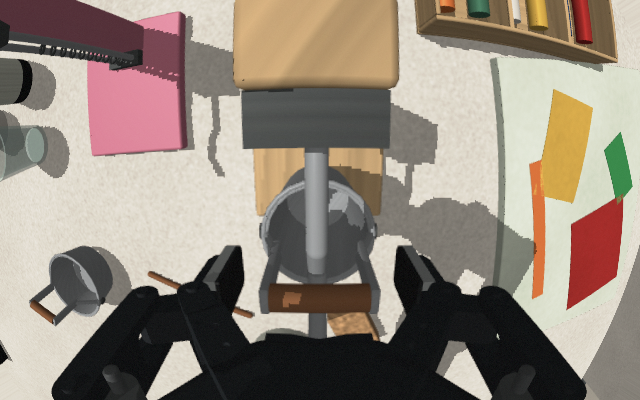

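The bar at (270–368,298) hangs across the arm, with both fingers clear of the straps. I'll open fully and retract straight up.

```bash
python3 - <<'E'
from h import *
bot.grip(.085); bot.move_linear([.6245,-.2922,.47],feed=.08); st()
bot.reach([.45,.0,.47],Q(-80)); bot.dwell(1.5); st()
for n in('scene','top'): cap(n,n+'6')
bot.dwell(.6); cap('scene','scene7')
d=cv2.absdiff(cv2.imread('pics/scene6.png'),cv2.imread('pics/scene7.png'))[250:370,210:340]; print('diff',d.max(),d.mean())
z=lambda i,u,v:cv2.convertScaleAbs(cv2.resize(cv2.imread(i)[v:v+100,u:u+100],None,fx=4,fy=4,interpolation=cv2.INTER_CUBIC),alpha=1.6)
cv2.imwrite('pics/m6.png',np.hstack([z('pics/scene6.png',210,250),z('pics/top6.png',430,120)]))
E
```

```text
t23.23 p [ 0.6244 -0.2921  0.4691] F [-0.67 -1.02 -0.59] w 0.085
t26.02 p [ 0.45 -0.    0.47] F [-0.31 -0.09  0.02] w 0.0851
diff 6 0.8125213675213675
```

View pics/m6.png

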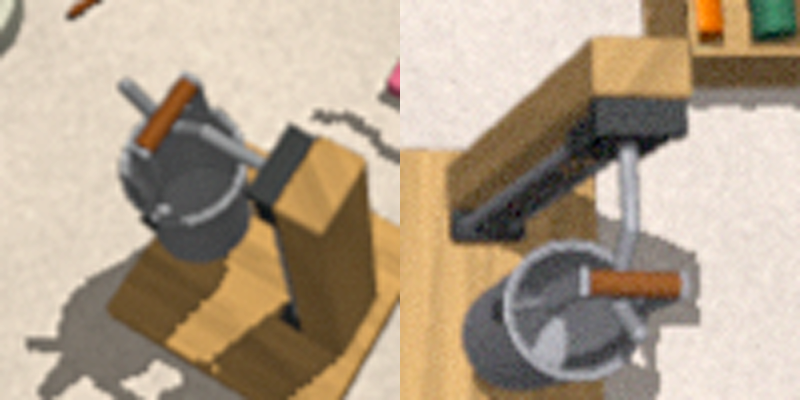

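The pail hangs in the dip, upright and still; the two frames 0.6 s apart differ only by noise. I'm handing the job in.

```bash
python3 -c "
from h import *
print(bot.job_done())"
```

```text
the job is handed in; nothing more can be done
None
```

The tall pail is hanging by its wooden bar in the dip of the hook on the wooden stand, and the job is handed in at about 27 s on the robot's clock.

- **Tug:** While still gripping, I pulled the pail down about 20 mm. The tool's travel after contact gave that figure, and so did the force: about 7.5 N in total, rising 0.29 N/mm against the stated 0.3. The camera also showed the hook's sleeve lower on the post.
- **Release:** I eased off, let go, lifted straight up and moved the arm well away.
- **Last checks:** The pail hangs upright with the arm between its straps. Two pictures 0.6 s apart differ only by image noise, so it is still. I did not touch the wide pail or the pink stand.
- **Small disagreement:** During the tug there was a sideways force of about 1.8 N, which suggested the bar was slightly toward the hook's tip. I shifted it 2 mm toward the post before letting go. No checks failed.

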